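# Prove a taper socket with the plug gauge and drift

### The arm

A 6-joint arm with a two-finger parallel gripper is mounted at the origin on the work surface. World frame = base frame: x ahead of the robot, y to its left, z up, the work surface at z = 0. Lengths are in mm, angles in rad, forces in N, time in s.
With the tool pointing down it reaches from about 350 to 850 mm from the base axis. Payload 8.1 kg.
Tool frame: the origin (TCP) lies between the finger pads; the fingertips stand 11 mm ahead of it and the grasp point (between the pads) lies 8 mm behind it (manip.tip_extent is the distance from the TCP to the fingertips, in mm); z points along the fingers, y is the line along which they close (so a half turn about z gives the same grasp; the last joint's range is limited). The gripper opens to 85 mm and grips with 20 to 120 N. Pads are 22 mm wide; open, the fingers measure 114 mm over their backs; the gripper's body (76 mm by 85 mm) begins 54 mm behind the grasp point. The pads swing forward as they close: fully open they stand 13 mm farther back than shut.
Start: joints at [-1.387, 0.13, 1.488, -0, 1.523, -0.085], TCP at [159.365, -578.453, 242.292] pointing down, gripper open.
Joint ranges: [-2.96, 2.96], [-0.89, 2.26], [0.02, 2.5], [-1.34, 4.48], [0, 2.73], [-2.66, 2.66]. Speed limits (rad/s): [2.39, 2.39, 2.79, 3.14, 3.14, 3.14].

### API

Orientations are given as a unit quaternion [w, x, y, z].
In Python, from plant import manip gives the robot as it stands.
- The arm moves only by the shell command python3 -m handwheel 'ROWS' [FORCE]. ROWS is text: rows parted by semicolons, each of 5 numbers parted by spaces: the opening in per cent of the stroke, from 0 (shut) to 100 (fully open), then the shift along the tool's x, y, z in mm, then the turn about the tool's z in rad. In form: claw tx ty tz turn; .... A call has 1 to 10 rows; each row is the pose to reach, as a shift and turn from the pose commanded when the call began, along the tool's axes at that moment; what a row does not reach only later rows make up. A row lasts 1/10 s, in which the tool goes at most 50 mm and 8.59 degrees, less where a joint would pass 70% of its speed; a pose out of reach is approached as far as the arm can. A call with a gripper value outside its range is refused whole. The fingers move at their own pace and stop on an object; FORCE is the grip in N (left out, the last holds). Time passes only in rows, so rows that repeat a pose let the fingers close. It gives the time, the measured TCP pose, the force, the opening and the grip force at its end, in the units of the state.
- manip.get_state(): the state, without advancing time (a new reading comes with each control period).
- manip.snapshot(name): name is "scene" or "top" or "wrist"; returns (picture, depth): 384x512x3 uint8, blue, green, red; 384x512 float32, mm along the optical axis (not along the pixel's ray), 0 where there is no reading.
- manip.camera_info(name): a dict with "fx", "fy", "cx", "cy" (pixels), "T" (4x4, takes a point from camera to world coordinates). Camera axes: x right, y down, z forward; pixel columns grow to the right and rows downward; lengths in mm; the calibration is good to about 2 mm. A picture is of the moment at which its call begins: read the wrist's pose just before it. camera_info takes no time and is no camera call; for the wrist camera it gives the pose at the moment of the call.
- manip.sign_off(): hands the job in; it is judged then, once.
The state is a dict: "time": time; "q": joint angles; "qvel": joint speeds; "effort": joint torques, N m; "ee_pos": TCP position; "tcp_rot": TCP orientation; "force": force on the tool from outside, world axes, zero at the start; "torque": the same for the moment, N m; "finger_gap": finger opening in mm; "finger_force": force on a finger pad.
Only numpy, scipy, OpenCV 4.12 (cv2) and the standard library are available. Lean on these libraries where they do the work, as an engineer would, in place of code of your own. Each camera call takes 0.05 s, during which the arm holds its last target. There are 200 camera calls.

### The job

Check the fit of the taper socket: take the plug gauge from the rack and seat it fully home in the socket with a twisting push, pressing with no more than 20 N, until its shoulder closes on the socket's face, and let go of it. Then take the drift and push it steadily, nose first, through the slot under the gauge's tang until it has lifted the gauge loose by 5 mm or more; leave the drift in the slot with the gauge standing loose on it. Do not pull the gauge free with the gripper, and leave the other tools alone.

Things in the scene. Friction and masses are not known exactly. Their poses are not given: they have to be found in the camera images.
- gauge: Steel taper plug gauge, 0.42 kg, upright in the tool rack. Origin on its axis at the shoulder (underside of its collar), z up; at the start the shoulder rests on the rack's top, 92 mm above the table. Collar 34 mm diameter, 10 mm tall. Shank below: 24 mm diameter at the shoulder, 16.5 mm diameter 62 mm lower. Held by nothing, it only stands in its hole.
- gauge_grip (a point): Centre of the gauge's handle, on the axis, 41 mm above the shoulder. The handle reaches from 16 to 66 mm above the shoulder, 30 mm wide along the gauge's x, with two parallel flats 24 mm apart whose normals are the gauge's +-y: grip these flats.
- gauge_tang (a point): Centre of the lower end of the tang, on the axis, 78 mm below the shoulder. The tang is the flat end of the shank, 13 mm wide along the gauge's x, 8 mm thick along y, 16 mm long.
- socket_base (a point): Taper socket; this point is on its axis at table height, z up. Upright round steel sleeve, 40 mm diameter, on a grey cast block 150 mm (x) by 84 mm (y) on rubber feet, block top 45 mm above the table. The sleeve runs from there to its open mouth at 133 mm; its bore tapers like the gauge's shank. The tang enters the slot only with its width along it, then has +-0.2 rad of play.
- socket_mouth (a point): Centre of the sleeve's mouth face, 133 mm above the table. Home: the gauge's origin is here, shoulder on the face. The taper bites over the last 5 mm and holds itself. Pushed straight it needs well over 25 N to go home; while turned slowly to and fro by about 0.1 rad either way, 12 to 17 N is enough. Turned without a push it works loose: stop turning before easing the push.
- socket (a joint): How far (m) the socket's block is pressed down on its rubber feet: 0 unloaded, negative downwards, 1 mm for each 10 N; the socket's points move with it. Never below -0.0022 (a push of 22 N).
- socket_slot (a point): On the sleeve's axis at the slot's floor, 45 mm above the table, level with the block's top. The slot runs right through the sleeve along the socket's x, open at both ends (20 mm from the axis), 11 mm wide (y), 26 mm tall. With the gauge home the tang's end is 10 mm above this floor. It takes 15 to 35 N to lift the seated gauge; raised by 5 mm it is loose.
- drift: Drift: steel wedge, 0.19 kg, 160 mm long (x), 8 mm thick (y), standing on its straight lower edge in a cradle whose floor is 5 mm above the table. Origin mid-length on the lower edge, z up. Two pairs of cradle cheeks, 17 mm tall, 35 mm across, hold it at x = 40 to 50 and -75 to -65 mm; between them both its sides are free.
- drift_nose (a point): Middle of the nose end, x = +80 mm, 4 mm above the lower edge. The nose is 8 mm tall; from it the upper edge rises evenly to 26 mm tall at x = -26 mm, then is level to the butt. On the slot's floor it meets the tang when the nose is about 5 mm past the sleeve's axis, then lifts it 1.7 mm for each 10 mm of drive. A steady drive takes 8 to 20 N.
- drift_grip (a point): Good place to grip the drift across its 8 mm thickness: x = -38 mm, 13 mm above the lower edge, where it is 26 mm tall.
- chuck: keyless drill chuck (42 mm diameter, 54 mm tall above the rack) with a taper shank, hung in the rack beside the gauge; a bystander, leave it alone. Origin at the underside of its collar.
- countersink: countersink (26 mm cutter head on an 18 mm neck, 53 mm tall above the rack) with a taper shank, hung in the rack beside the gauge; a bystander. Origin at the underside of its collar.
- screwdriver: red-handled screwdriver, 200 mm long, lying on the mat; a bystander.
- wrench: steel wrench, 190 mm long, 8 mm thick, lying on the mat; a bystander.
- nut: round steel collar nut, 32 mm across, 16 mm tall; a bystander.
- hexsocket: steel socket, 25 mm diameter, 32 mm tall, standing on the mat; a bystander.
- board: green circuit board, 100 x 75 mm, 20 mm tall with its parts; a bystander.
There are look-alikes about, which are no part of the job. What is meant by the drift is not purple, and is the smaller of those in its own colour.

How it is judged (in metres and radians):
On the way, in this order (a step that is already met when the one before it is completed fails the run):
1. the gauge is home in the socket (shoulder within 1.5 mm of the face, upright, centred) and holds there by itself, let go (z of gauge in the frame of socket_mouth below 0.0015 m and horizontal distance between gauge and socket_mouth below 0.004 m and angle between gauge's own z axis and vertical below 0.08 rad and contact force between the fingers and gauge below 0.3 N), for 0.3 s.
2. the drift bears on the tang in the slot while the gauge is still seated and not held (contact force between drift and gauge above 2 N and z of gauge in the frame of socket_mouth below 0.003 m and contact force between the fingers and gauge below 0.3 N), for 0.05 s.
3. the drift has lifted the gauge by 5 mm or more (z of gauge in the frame of socket_mouth above 0.005 m and contact force between drift and gauge above 0.5 N and contact force between the fingers and gauge below 0.3 N), for 0.1 s.
At the end, for the whole second after the job is handed in: The gauge stands upright (within 0.08 rad) in the socket, on its axis within 4 mm, raised 5 to 18 mm above home and carried by the drift, which lies through the slot (along it within 0.2 rad, its middle within 80 mm of the socket's axis); both at rest and released (z of gauge in the frame of socket_mouth between 0.005 and 0.018 m and horizontal distance between gauge and socket_mouth below 0.004 m and angle between gauge's own z axis and vertical below 0.08 rad and contact force between drift and gauge above 0.5 N and angle between the x axis of drift and the x axis of socket_slot, either way round below 0.2 rad and horizontal distance between drift and socket_slot below 0.08 m and linear speed of each of gauge, drift below 0.01 m/s); the robot touches nothing.
It fails at once if the socket is pressed down with more than 22 N (its rubber feet give more than 2.2 mm) (value of joint socket below -0.0022 m).
It fails at once if the gauge is held or pulled by the gripper while the drift is at the socket (contact force between the fingers and gauge above 1 N and horizontal distance between drift and socket_slot below 0.12 m).
It fails at once if a bystander is moved by more than 30 mm (distance of any of chuck, countersink, screwdriver, wrench, nut, hexsocket, board from where it was at the start of the episode above 0.03 m).
It also fails if it takes over 72 s, if anything falls off the work surface, if the arm or the gripper's body presses on something with over 40 N, if the wrist force passes 120 N, or if a joint passes its speed limit or range.

## Working session

There is one attempt and no reset: what is moved stays moved. The work goes in short steps, Python scripts to look and compute and a shell command to move; the robot and the scene stay as the last step left them, time stands still between calls to the robot, and variables do not carry over. Pictures are saved under pics/ and viewed, at most 10 in all, crops included, and the job is handed in when it is done.

```bash
ls; mkdir -p pics
cat > h.py <<'E'
import numpy as np, cv2
from plant import manip
def snap(n):
    ci=manip.camera_info(n); p,d=manip.snapshot(n); return p,d,ci
def world(ci,u,v,z=None,depth=None):
    r=np.array([(u-ci['cx'])/ci['fx'],(v-ci['cy'])/ci['fy'],1.]); T=np.array(ci['T'])
    if depth is not None: return T[:3,:3]@(r*depth)+T[:3,3]
    w=T[:3,:3]@r; return T[:3,3]+w*(z-T[2,3])/w[2]
def cloud(d,ci):
    v,u=np.indices(d.shape); T=np.array(ci['T'])
    P=np.stack([(u-ci['cx'])/ci['fx']*d,(v-ci['cy'])/ci['fy']*d,d],-1)@T[:3,:3].T+T[:3,3]
    P[d<=0]=np.nan; return P
E
python3 - <<'E'
from h import *
for n in('top','scene'):
    p,d,ci=snap(n); np.savez('%s0.npz'%n,p=p,d=d,T=ci['T']); cv2.imwrite('pics/%s0.png'%n,p)
    print(n,{k:np.round(v,3).tolist() for k,v in ci.items()})
s=manip.get_state();print(s)
E
```

```text
pics
top {'fx': 435.053, 'fy': 435.053, 'cx': 258.242, 'cy': 192.121, 'T': [[-0.015, -0.988, 0.153, 305.268], [-1.0, 0.015, -0.005, 14.878], [0.002, -0.153, -0.988, 1270.32], [0.0, 0.0, 0.0, 1.0]]}
scene {'fx': 463.846, 'fy': 463.846, 'cx': 255.682, 'cy': 189.734, 'T': [[0.638, 0.508, -0.579, 1191.655], [0.77, -0.431, 0.471, -562.153], [-0.01, -0.746, -0.666, 919.415], [0.0, 0.0, 0.0, 1.0]]}
{'time': 0.1, 'q': array([-1.38742255e+00,  1.31073632e-01,  1.48918136e+00, -8.12361129e-06,
        1.52302055e+00, -8.54345399e-02]), 'qvel': array([ 5.77678294e-05, -2.25565902e-03, -2.51946994e-03, -1.67953337e-03,
       -3.90937185e-04,  2.08755430e-03]), 'effort': array([ 1.20329729e-03, -5.70952570e+01, -5.01940978e+01, -1.92695234e-04,
        8.09948804e-03, -4.66503423e-05]), 'ee_pos': array([ 159.25937001, -577.97298158,  241.35047281]), 'tcp_rot': array([-8.40236789e-04,  9.90980972e-01,  1.34000016e-01, -4.52408724e-05]), 'force': array([ 0.67463361, -1.29730089,  0.12030528]), 'torque': array([0.02648734, 0.02557568, 0.07542712]), 'finger_force': 0.0, 'finger_gap': 85.82447962081014}
```

View pics/top0.png

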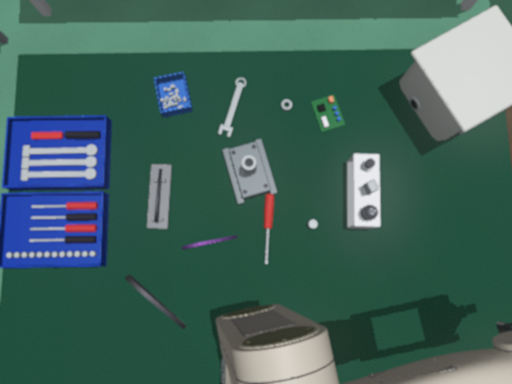

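View pics/scene0.png

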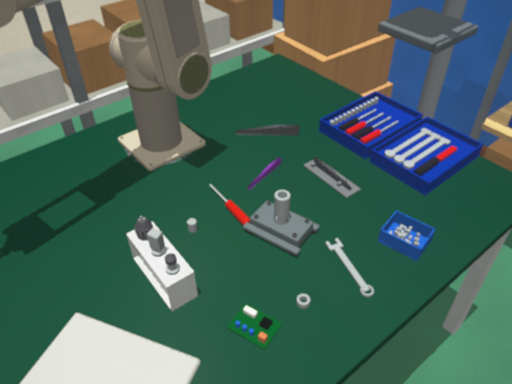

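The top view shows the cradled drift at (160,196), the sleeve at (249,163) and the rack tools at (369,163), (370,187) and (369,212). The decoys are the large dark wedge (155,300) and the purple one (210,242). The scene view puts the grey flat-sided handle in the middle of the rack (157,240).

Run:
```python
from h import *
f=np.load('top0.npz');ci=manip.camera_info('top');p=f['p'];d=f['d'];P=cloud(d,ci)
for n,(u,v) in dict(drift=(160,196),sl=(249,163),t1=(369,163),t2=(370,187),t3=(369,212)).items():
    print(n,P[v,u].round(0), P[v-3:v+4,u-3:u+4,2].max().round(0))
m=((P[...,2]>38)&(P[...,2]<52)&(np.hypot(P[...,0]-P[163,249,0],P[...,1]-P[163,249,1])<110))
Q=P[m][:,:2].astype(np.float32);print('block',cv2.minAreaRect(Q))
m=(P[...,2]>84)&(P[...,2]<98)&(np.hypot(P[...,0]-P[187,370,0],P[...,1]-P[187,370,1])<130)
print('rack',cv2.minAreaRect(P[m][:,:2].astype(np.float32)))
u0,v0=340,150
a=cv2.resize(p[145:240,335:395],None,fx=6,fy=6,interpolation=2)
b=cv2.resize(p[155:240,130:190],None,fx=6,fy=6,interpolation=2)
h=510
cv2.imwrite('pics/crop1.png',np.hstack([a[:h],b[:h]]))
T=manip.camera_info('wrist');print(np.array(T['T']).round(3),T['fx'],T['cx'],T['cy'])
```

```text
drift [493. 297.   9.] 30.0
sl [571.  34.  85.] 135.0
t1 [ 554. -286.  139.] 148.0
t2 [ 487. -281.  157.] 161.0
t3 [ 423. -278.  142.] 154.0
block ((562.2173461914062, 33.73237609863281), (150.09219360351562, 83.83930206298828), 15.398015022277832)
rack ((490.5309143066406, -287.9668273925781), (71.25276184082031, 201.02272033691406), 86.80613708496094)
[[ 2.65000e-01 -9.25000e-01 -2.72000e-01  2.29074e+02]
 [-9.64000e-01 -2.55000e-01 -7.30000e-02 -5.59892e+02]
 [-2.00000e-03  2.82000e-01 -9.60000e-01  3.73497e+02]
 [ 0.00000e+00  0.00000e+00  0.00000e+00  1.00000e+00]] 302.8197954747754 253.6245690484647 191.8765094829192
```

View pics/crop1.png

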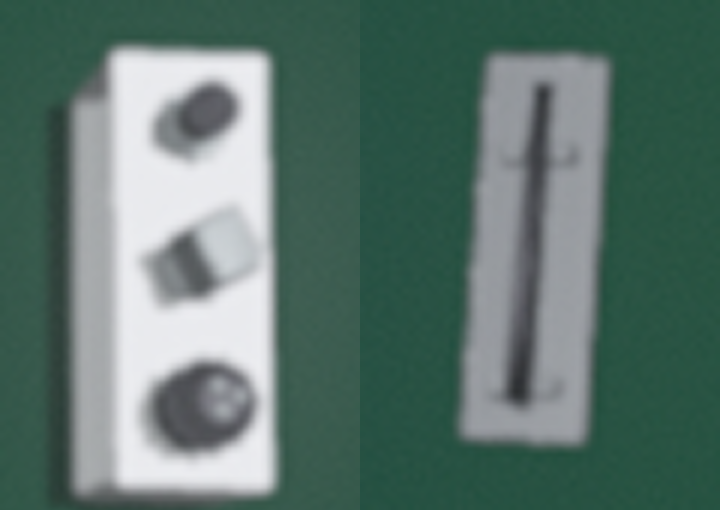

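The crop shows the gauge as the middle rack tool, with its light handle top at about (228,245). The drift's cheeks put its nose at the upper end (+x). Next I'll move over the gauge for a wrist view.

```bash
python3 -m handwheel '50 390 -192 -60 0;50 390 -192 -60 0;50 390 -192 -60 0;50 390 -192 -60 0;50 390 -192 -60 0;50 390 -192 -60 0;50 390 -192 -60 0;50 390 -192 -60 0;50 390 -192 -60 0;50 390 -192 -60 0' 40
python3 - <<'E'
from h import *
s=manip.get_state();print(s['ee_pos'],s['tcp_rot'],s['q'],s['finger_gap'],s['force'],np.abs(s['qvel']).max())
p,d,ci=snap('wrist');np.savez('w1.npz',p=p,d=d,T=ci['T']);cv2.imwrite('pics/w1.png',p)
P=cloud(d,ci)
for z0,z1 in((153,163),):
    m=(P[...,2]>z0)&(P[...,2]<z1)&(np.hypot(P[...,0]-489,P[...,1]+286)<35)
    print(m.sum(),cv2.minAreaRect(P[m][:,:2].astype(np.float32)))
E
```

```text
time: 1.1
ee_pos: [487.5, -286.1, 302.7]
tcp_rot: [-0.0, 0.991, 0.137, 0.001]
force: [-0.8, 0.2, -0.3]
finger_gap: 42.7
finger_force: 0.0
[ 487.51788374 -286.12612786  302.67961518] [-3.95926129e-04  9.90629764e-01  1.36571879e-01  7.96710504e-04] [-0.62248362  0.01819043  1.49684088  0.00167394  1.62595095  0.67440531] 42.70153416192027 [-0.76463491  0.23092225 -0.31391334] 0.07132801553307716
762 ((492.41156005859375, -288.4491271972656), (30.114885330200195, 23.953712463378906), 22.686765670776367)
```

View pics/w1.png

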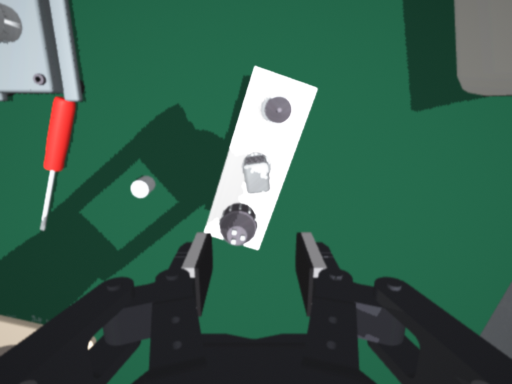

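The wrist view shows the gauge handle at (257,176) between the chuck (238,225) and the countersink (278,110). I'll align with it, get closer and measure again once the arm has settled.

```bash
python3 -m handwheel '50 4 3 30 -0.12;50 4 3 60 -0.12;50 4 3 60 -0.12;50 4 3 60 -0.12;50 4 3 60 -0.12'
cat >> h.py <<'E'
def yaw(s):
    q=s['tcp_rot']; return 2*np.arctan2(q[2],q[1])
def totool(s,dx,dy):
    a=yaw(s); return dx*np.cos(a)+dy*np.sin(a), dx*np.sin(a)-dy*np.cos(a)
def rect(P,z0,z1,c,r):
    m=(P[...,2]>z0)&(P[...,2]<z1)&(np.hypot(P[...,0]-c[0],P[...,1]-c[1])<r)
    return m.sum(),cv2.minAreaRect(P[m][:,:2].astype(np.float32)),P[m].mean(0)
E
python3 - <<'E'
from h import *
p,d,ci=snap('wrist');s=manip.get_state();P=cloud(d,ci)
print(s['ee_pos'],np.degrees(yaw(s)),s['force'],np.abs(s['qvel']).max())
n,r,c=rect(P,153,163,(492,-288),35);print(n,r,c);print(totool(s,*(np.array(r[0])-s['ee_pos'][:2])))
E
```

```text
time: 1.65
ee_pos: [489.2, -292.6, 244.2]
tcp_rot: [0.001, 0.981, 0.193, 0.001]
force: [-0.3, 0.5, -0.3]
finger_gap: 42.8
finger_force: 0.0
[ 489.48746264 -292.54937908  244.50931367] 22.222245195765698 [0.37109994 0.75430482 0.1638397 ] 0.004970014082631256
1156 ((492.8384704589844, -288.0635681152344), (29.242507934570312, 23.708141326904297), 22.714948654174805) [ 493.67027984 -288.01322187  157.82374251]
(np.float64(4.798642488942847), np.float64(-2.88527012687428))
```

```bash
python3 -m handwheel '50 5 -3 20 -0.01;50 5 -3 60 -0.01;50 5 -3 100 -0.01;50 5 -3 119 -0.01;50 5 -3 119 -0.01;50 5 -3 119 -0.01;0 5 -3 119 -0.01;0 5 -3 119 -0.01;0 5 -3 119 -0.01;0 5 -3 119 -0.01' 80
```

```text
time: 2.7
ee_pos: [494.1, -288.1, 126.4]
tcp_rot: [0.002, 0.98, 0.198, 0.002]
force: [-0.6, 0.7, 7.1]
finger_gap: 23.4
finger_force: 79.3
```

```bash
python3 -m handwheel '0 0 0 -20 0;0 0 0 -60 0;0 0 0 -100 0;0 0 0 -145 0;0 16 -40 -145 0.05;0 32 -80 -145 0.13;0 50 -125 -145 0.13;0 68 -170 -145 0.13;0 86 -215 -145 0.13;0 105 -258 -145 0.13'
python3 -m handwheel '0 5 -22 0 0;0 5 -22 0 0;0 5 -22 0 0;0 5 -22 0 0;0 5 -22 0 0'
python3 - <<'E'
from h import *
p,d,ci=snap('wrist');s=manip.get_state();P=cloud(d,ci)
np.savez('w2.npz',p=p,d=d,T=ci['T']);cv2.imwrite('pics/w2.png',p)
print(s['ee_pos'],np.degrees(yaw(s)),s['force'],s['finger_gap'],s['q'],np.abs(s['qvel']).max())
n,r,c=rect(P,128,138,(563,34),30);print('mouth',n,r,c)
n,r,c=rect(P,39,50,(563,34),110);print('block',n,r)
E
```

```text
time: 3.7
ee_pos: [488.6, -6.5, 269.0]
tcp_rot: [0.0, 0.991, 0.134, 0.001]
force: [1.7, 0.2, -3.6]
finger_gap: 22.9
finger_force: 80.7
time: 4.2
ee_pos: [488.1, 13.0, 268.4]
tcp_rot: [0.0, 0.991, 0.133, 0.0]
force: [0.5, -0.7, -4.1]
finger_gap: 23.0
finger_force: 81.0
[488.12451021  13.06226314 268.2836786 ] 15.300172867814554 [ 0.0390069   0.41155407 -5.06756491] 23.189616432791013 [-7.81673826e-02 -1.85474006e-01  1.75118659e+00 -1.72560971e-04
  1.57595176e+00  1.22558967e+00] 0.002764126910414613
mouth 1160 ((564.7731323242188, 33.630794525146484), (39.39362335205078, 38.9769287109375), 15.510098457336426) [565.0878198   33.83732925 133.24627133]
block 8199 ((564.8240966796875, 33.886722564697266), (147.9724884033203, 84.24301147460938), 15.24770736694336)
```

View pics/w2.png

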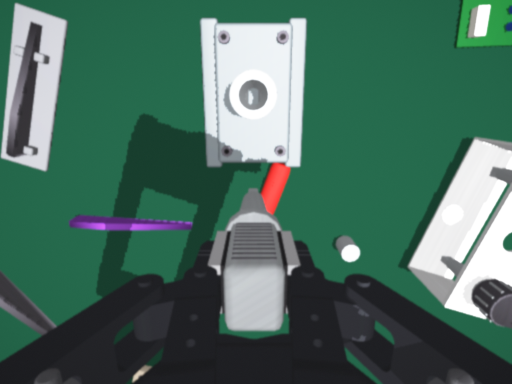

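The wrist view shows the held gauge at (252,260), its slim tang pointing up-image, and the sleeve mouth at (252,95) with its slot along the block. I'll measure the held gauge in this same picture so the camera bias cancels.

Run:
```python
from h import *
f=np.load('w2.npz');ci=manip.camera_info('wrist');ci['T']=f['T'];P=cloud(f['d'],ci);s=manip.get_state()
q=P[260:335,225:285,2];print(np.nanpercentile(q,[1,10,50,90,99]))
e=s['ee_pos'][:2]
for z in((294,312),):
    n,r,c=rect(P,*z,e,28);print(n,r,c,totool(s,*(np.array(r[0])-e)))
# collar: z ~ 234..246
m=np.array([564.8,33.7]);print('mouth from tcp',totool(s,*(m-e)))
# mouth circle by ray on colour: edges
g=cv2.cvtColor(f['p'],6);cs=cv2.HoughCircles(g[50:150,200:310],cv2.HOUGH_GRADIENT,1,30,param1=80,param2=15,minRadius=18,maxRadius=32)
for c in (cs[0][:3] if cs is not None else []):
    w=world(ci,c[0]+200,c[1]+50,z=133);print(c,w,totool(s,*(w[:2]-e)))
```

```text
[ -0.34167539 295.16337113 300.00959586 300.971603   301.70763271]
6390 ((486.9695129394531, 13.942026138305664), (31.846540451049805, 52.67485809326172), 15.590893745422363) [492.11146437  13.7762353  300.90615439] (np.float64(-0.8819119576374796), np.float64(-1.1533572388418005))
mouth from tcp (np.float64(79.40365407812853), np.float64(0.32655273071701174))
[49.5 42.5 26.8] [565.1305322   36.73152972 133.        ] (np.float64(80.52241891116574), np.float64(-2.510309832725916))
```

Run:
```python
from h import *
f=np.load('w2.npz');ci=manip.camera_info('wrist');ci['T']=f['T'];P=cloud(f['d'],ci);s=manip.get_state()
e=s['ee_pos'][:2]
tx,ty=totool(s,P[...,0]-e[0],P[...,1]-e[1])
for a in(8,5):
  m=(P[...,2]>297.5)&(P[...,2]<305)&(abs(ty)<a)&(abs(tx)<35)
  print(np.percentile(tx[m],[0,1,50,99,100]))
m=(P[...,2]>297.5)&(P[...,2]<305)&(abs(tx)<10)&(abs(ty)<40)
print(np.percentile(ty[m],[0,1,50,99,100]))
# tang/shank: light pixels below
for z0,z1 in((157,165),(165,175),(175,190)):
  m=(P[...,2]>z0)&(P[...,2]<z1)&(np.hypot(tx,ty)<25);print(z0,m.sum(),tx[m].min() if m.any() else 0,tx[m].max() if m.any() else 0,ty[m].min() if m.any() else 0,ty[m].max() if m.any() else 0)
# mouth: fit circle on outer rim
m=(P[...,2]>129)&(P[...,2]<137)&(np.hypot(tx-79.4,ty)<28);c,r=cv2.minEnclosingCircle(np.stack([tx[m],ty[m]],1).astype(np.float32));print(c,r,np.percentile(tx[m],[1,99]),np.percentile(ty[m],[1,99]))
m=(P[...,2]>39)&(P[...,2]<50)&(np.hypot(tx-79.4,ty)<110);print('blk',np.percentile(tx[m],[.5,99.5]),np.percentile(ty[m],[.5,99.5]))
```

```text
[-16.80042501 -15.33443617   0.73865104  12.98068057  13.82270838]
[-16.80042501 -15.41861747   0.68417195  12.95465402  13.82270838]
[-32.77383609 -30.63008849   1.04009588  32.10284667  34.35992954]
157 24 3.9880323105828204 4.785582869273096 -3.7012779352246166 3.7378128028635644
165 22 2.3251679439954716 6.56475060377623 -6.576181546968785 7.480296517930112
175 85 1.2788625198301657 7.53609765130347 -8.384611163598894 8.02271110672859
(79.18106079101562, 0.24683326482772827) 20.063858032226562 [60.4955826  98.15098889] [-18.78273144  19.00616996]
blk [  5.85039603 152.8899756 ] [-41.3539584   41.72701196]
```

```bash
python3 -m handwheel '0 40 0 0 0;0 80 0 0 0;0 80.5 0.3 0 0;0 80.5 0.3 0 0;0 80.5 0.3 0 0;0 80.5 0.3 20 0;0 80.5 0.3 40 0;0 80.5 0.3 55 0;0 80.5 0.3 55 0;0 80.5 0.3 55 0'
python3 - <<'E'
from h import *
s=manip.get_state();e=s['ee_pos'];print(e,np.degrees(yaw(s)),s['force'],s['torque'])
print(totool(s,564.8-e[0],33.7-e[1]))
E
```

```text
time: 5.25
ee_pos: [565.6, 35.0, 214.0]
tcp_rot: [0.0, 0.991, 0.134, 0.0]
force: [0.1, -0.2, -3.1]
finger_gap: 22.9
finger_force: 81.0
[565.55371132  35.01294077 213.96606922] 15.382168025787665 [ 0.05856706 -0.24148465 -3.12456662] [ 0.03401529 -0.01083329  0.00731274]
(np.float64(-1.0749773619101923), np.float64(1.0659821216313345))
```

```bash
python3 -m handwheel '0 0 1 0 0;0 0 1 10 0;0 0 1 20 0;0 0 1 30 0;0 0 1 30 0;0 0 1 30 0'
python3 - <<'E'
from h import *
s=manip.get_state();e=s['ee_pos'];print(e,np.degrees(yaw(s)),s['force'],s['torque'])
E
python3 -m handwheel '0 0 0 3 0;0 0 0 6 0;0 0 0 8 0;0 0 0 8 0'
```

```text
time: 5.85
ee_pos: [565.7, 34.3, 182.7]
tcp_rot: [-0.0, 0.991, 0.134, -0.001]
force: [0.5, 0.2, -3.2]
finger_gap: 23.3
finger_force: 81.0
[565.68319103  34.29659614 182.68986867] 15.401541887400734 [ 0.50465053  0.15119557 -3.17022894] [0.00194165 0.0048099  0.02603422]
time: 6.25
ee_pos: [566.0, 34.4, 175.0]
tcp_rot: [-0.0, 0.991, 0.134, -0.0]
force: [1.6, -0.1, -4.8]
finger_gap: 23.0
finger_force: 80.9
```

```bash
python3 -m handwheel '0 0 0 1 0;0 0 0 2 0;0 0 0 2 0'; python3 -m handwheel '0 0 0 1 0;0 0 0 1 0;0 0 0 1 0'; python3 -m handwheel '0 0 0 0.5 0;0 0 0 1 0;0 0 0 1 0'
```

```text
time: 6.55
ee_pos: [566.1, 34.4, 173.3]
tcp_rot: [-0.0, 0.991, 0.134, 0.0]
force: [0.4, 1.6, -4.2]
finger_gap: 22.7
finger_force: 80.9
time: 6.85
ee_pos: [566.1, 34.4, 172.4]
tcp_rot: [-0.0, 0.991, 0.134, 0.0]
force: [-0.2, 2.6, -3.8]
finger_gap: 23.2
finger_force: 81.0
time: 7.15
ee_pos: [566.1, 34.4, 171.5]
tcp_rot: [-0.0, 0.991, 0.134, 0.0]
force: [0.6, 4.2, -1.8]
finger_gap: 23.0
finger_force: 81.2
```

```bash
python3 -m handwheel '0 0 -0.4 0.5 0.03;0 0 -0.4 0.8 0.06;0 0 -0.4 1 0.1;0 0 -0.4 1 0.06;0 0 -0.4 1 0.02;0 0 -0.4 1 -0.02;0 0 -0.4 1 -0.06;0 0 -0.4 1 -0.1;0 0 -0.4 1 -0.06;0 0 -0.4 1 -0.02'
```

```text
time: 8.15
ee_pos: [566.1, 34.6, 170.4]
tcp_rot: [0.0, 0.99, 0.143, 0.0]
force: [0.8, 2.4, -3.0]
finger_gap: 23.4
finger_force: 81.2
```

```bash
python3 -m handwheel '0 0 0 0.5 0.06;0 0 0 1 0.1;0 0 0 1 0.06;0 0 0 1 0.02;0 0 0 1 -0.02;0 0 0 1 -0.06;0 0 0 1 -0.08'
```

```text
time: 8.85
ee_pos: [566.0, 34.7, 169.6]
tcp_rot: [-0.0, 0.983, 0.184, 0.0]
force: [-1.0, 3.2, 0.9]
finger_gap: 22.9
finger_force: 81.5
```

```bash
python3 -m handwheel '0 0 -0.2 0.5 0.04;0 0 -0.2 0.8 0.08;0 0 -0.2 1 0.12;0 0 -0.2 1 0.16;0 0 -0.2 1 0.2;0 0 -0.2 1 0.16;0 0 -0.2 1 0.12;0 0 -0.2 1 0.08;0 0 -0.2 1 0.04;0 0 -0.2 1 0.02'
```

```text
time: 9.85
ee_pos: [566.1, 34.8, 168.8]
tcp_rot: [0.0, 0.985, 0.174, 0.0]
force: [-1.2, 3.0, 2.0]
finger_gap: 23.2
finger_force: 81.7
```

```bash
python3 -m handwheel '0 0 0 0.4 0.04;0 0 0 0.6 0.08;0 0 0 0.8 0.12;0 0 0 0.8 0.16;0 0 0 0.8 0.18;0 0 0 0.8 0.14;0 0 0 0.8 0.1;0 0 0 0.8 0.06;0 0 0 0.8 0.02;0 0 0 0.8 0'
```

```text
time: 10.85
ee_pos: [566.1, 34.8, 168.0]
tcp_rot: [0.0, 0.985, 0.174, 0.0]
force: [-2.3, 0.5, 4.5]
finger_gap: 22.8
finger_force: 82.0
```

```bash
python3 -m handwheel '0 0 0 0.4 0.04;0 0 0 0.6 0.08;0 0 0 0.8 0.12;0 0 0 0.8 0.16;0 0 0 0.8 0.18;0 0 0 0.8 0.14;0 0 0 0.8 0.1;0 0 0 0.8 0.06;0 0 0 0.8 0.02;0 0 0 0.8 0'
```

```text
time: 11.85
ee_pos: [566.1, 34.8, 167.4]
tcp_rot: [0.0, 0.985, 0.174, 0.0]
force: [-2.2, 0.9, 6.1]
finger_gap: 23.3
finger_force: 82.3
```

```bash
python3 -m handwheel '0 0 0 0.2 0.04;0 0 0 0.4 0.08;0 0 0 0.5 0.12;0 0 0 0.5 0.16;0 0 0 0.5 0.18;0 0 0 0.5 0.14;0 0 0 0.5 0.1;0 0 0 0.5 0.06;0 0 0 0.5 0.02;0 0 0 0.5 0'
```

```text
time: 12.85
ee_pos: [566.1, 34.8, 167.0]
tcp_rot: [0.0, 0.985, 0.174, 0.0]
force: [-3.4, 1.4, 6.8]
finger_gap: 23.4
finger_force: 82.4
```

```bash
python3 -m handwheel '0 0 0 0.4 0.04;0 0 0 0.8 0.08;0 0 0 0.8 0.12;0 0 0 0.8 0.16;0 0 0 0.8 0.18;0 0 0 0.8 0.14;0 0 0 0.8 0.1;0 0 0 0.8 0.06;0 0 0 0.8 0.02;0 0 0 0.8 0'
```

```text
time: 13.85
ee_pos: [566.1, 34.8, 166.5]
tcp_rot: [0.0, 0.985, 0.174, 0.0]
force: [-3.5, 1.0, 9.0]
finger_gap: 23.3
finger_force: 82.6
```

```bash
python3 -m handwheel '0 0 0 0.2 0.04;0 0 0 0.4 0.08;0 0 0 0.5 0.12;0 0 0 0.5 0.16;0 0 0 0.5 0.18;0 0 0 0.5 0.14;0 0 0 0.5 0.1;0 0 0 0.5 0.06;0 0 0 0.5 0.02;0 0 0 0.5 0'
```

```text
time: 14.85
ee_pos: [566.2, 34.8, 166.1]
tcp_rot: [0.0, 0.985, 0.174, 0.001]
force: [-5.0, 0.6, 10.1]
finger_gap: 23.2
finger_force: 82.9
```

```bash
python3 -m handwheel '0 -0.3 0 0.2 0.04;0 -0.3 0 0.4 0.08;0 -0.3 0 0.4 0.12;0 -0.3 0 0.4 0.16;0 -0.3 0 0.4 0.18;0 -0.3 0 0.4 0.14;0 -0.3 0 0.4 0.1;0 -0.3 0 0.4 0.06;0 -0.3 0 0.4 0.02;0 -0.3 0 0.4 0'
```

```text
time: 15.85
ee_pos: [566.1, 34.7, 165.9]
tcp_rot: [0.0, 0.985, 0.174, 0.001]
force: [-3.8, 2.6, 9.7]
finger_gap: 22.9
finger_force: 82.8
```

```bash
python3 -m handwheel '0 0 0 0.2 0.04;0 0 0 0.3 0.08;0 0 0 0.3 0.12;0 0 0 0.3 0.16;0 0 0 0.3 0.18;0 0 0 0.3 0.14;0 0 0 0.3 0.1;0 0 0 0.3 0.06;0 0 0 0.3 0.02;0 0 0 0.3 0'
```

```text
time: 16.85
ee_pos: [566.1, 34.8, 165.8]
tcp_rot: [0.0, 0.985, 0.174, 0.001]
force: [-3.8, 2.1, 10.8]
finger_gap: 23.2
finger_force: 83.0
```

```bash
python3 -m handwheel '0 0 0 0.2 0.04;0 0 0 0.4 0.08;0 0 0 0.4 0.12;0 0 0 0.4 0.16;0 0 0 0.4 0.18;0 0 0 0.4 0.14;0 0 0 0.4 0.1;0 0 0 0.4 0.06;0 0 0 0.4 0.02;0 0 0 0.4 0'
python3 - <<'E'
from h import *
p,d,ci=snap('wrist');s=manip.get_state();P=cloud(d,ci);e=s['ee_pos']
np.savez('w3.npz',p=p,d=d,T=ci['T'])
tx,ty=totool(s,P[...,0]-e[0],P[...,1]-e[1])
print(e,s['force'])
# collar top / sleeve rim / block top heights in front of gauge
for n,m in dict(block=(tx>30)&(tx<60)&(abs(ty)<25),collar=(tx>12)&(tx<22)&(abs(ty)<12)).items():
    z=P[...,2][m];z=z[~np.isnan(z)];print(n,len(z),np.percentile(z,[5,25,50,75,95]) if len(z) else 0)
n,r,c=rect(P,80,134,e[:2],26);print(n,c)
E
```

```text
time: 17.85
ee_pos: [566.1, 34.8, 165.6]
tcp_rot: [0.0, 0.985, 0.174, 0.001]
force: [-4.9, 3.0, 13.2]
finger_gap: 23.0
finger_force: 83.3
[566.15242789  34.76818236 165.60542485] [-5.33389079  2.08784276 12.75458996]
block 2202 [42.69409852 43.33032167 43.8082482  44.31328423 45.10163608]
collar 6530 [ 62.8301263  140.88621573 187.91399665 239.15901638 250.37987741]
1653 [578.95621404  39.11598228 116.44664093]
```

```bash
python3 -m handwheel '0 -0.2 0 -0.5 0;0 -0.3 0 -1 0;0 -0.3 0 -1 0;60 -0.3 0 -1 0;60 -0.3 0 -1 0;60 -0.3 0 -1 0;60 -0.3 0 -10 0;60 -0.3 0 -40 0;60 -0.3 0 -80 0;60 -0.3 0 -110 0'
python3 -m handwheel '60 -60 0 -20 0.1;60 -80 0 -20 0.1;60 -80 0 -20 0.1;60 -80 0 -20 0.1'
python3 - <<'E'
from h import *
p,d,ci=snap('wrist');s=manip.get_state();P=cloud(d,ci);e=s['ee_pos']
np.savez('w3.npz',p=p,d=d,T=ci['T']);cv2.imwrite('pics/w3.png',p)
print(e,s['force'],s['q'])
n,r,c=rect(P,192,206,(564.8,33.7),30);print('handle',n,r,c)
n,r,c=rect(P,40,50,(564.8,33.7),110);print('block',n,r,c)
n,r,c=rect(P,136,149,(564.8,33.7),22);print('collar',n,r,c)
E
```

```text
time: 18.9
ee_pos: [565.6, 34.5, 276.7]
tcp_rot: [0.0, 0.985, 0.173, 0.001]
force: [0.7, -0.3, 0.4]
finger_gap: 51.4
finger_force: 0.0
time: 19.3
ee_pos: [490.2, 7.0, 294.8]
tcp_rot: [0.0, 0.992, 0.124, 0.001]
force: [0.8, 0.6, -0.2]
finger_gap: 51.3
finger_force: 0.0
[490.4211824    7.27902233 294.32542357] [-0.43785088  0.3849847  -0.20896557] [-8.98153337e-02 -1.86625189e-01  1.70526477e+00  1.07060442e-04
  1.62177472e+00  1.23239470e+00]
handle 1381 ((564.607177734375, 33.47076416015625), (30.23106575012207, 23.949787139892578), 19.351287841796875) [564.8514383   33.44422942 198.39946148]
block 6939 ((564.6382446289062, 33.82847595214844), (150.13584899902344, 84.04429626464844), 15.286371231079102) [568.91544071  34.04750594  44.88561344]
collar 67 ((560.8436279296875, 30.15776824951172), (22.069894790649414, 32.811832427978516), 36.7491340637207) [568.79705244  21.37507938 142.61108458]
```

View pics/w3.png

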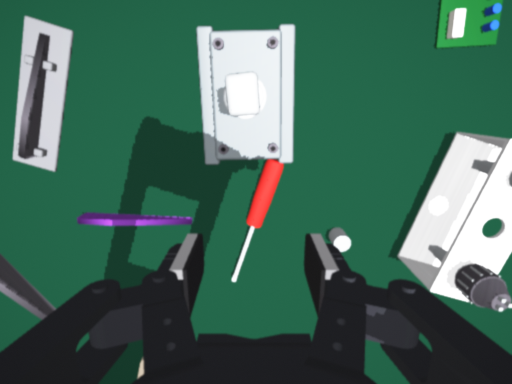

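The gauge stands seated in the sleeve at (243,92), released, with its handle top at 198.4 mm, as expected for home. Next is the drift, seen upper left at (40,90).

```bash
python3 -m handwheel '50 4 -48 0 0.1;50 8 -96 0 0.2;50 12 -144 0 0.33;50 16 -192 0 0.33;50 20 -240 20 0.33;50 22 -285 60 0.33;50 22 -285 60 0.33;50 22 -285 60 0.33;50 22 -285 60 0.33'
cat > dr.py <<'E'
from h import *
p,d,ci=snap('wrist');s=manip.get_state();P=cloud(d,ci);e=s['ee_pos'][:2]
print(s['ee_pos'],np.degrees(yaw(s)),s['force'])
np.savez('w4.npz',p=p,d=d,T=ci['T']);cv2.imwrite('pics/w4.png',p)
m=(P[...,2]>10)&(P[...,2]<40)&(np.hypot(P[...,0]-493,P[...,1]-297)<110)&(p.max(2)<90)
k,l,st,_=cv2.connectedComponentsWithStats(m.astype(np.uint8));i=1+st[1:,4].argmax();m=l==i
Q=P[m];r=cv2.minAreaRect(Q[:,:2].astype(np.float32));print(m.sum(),r,np.percentile(Q[:,2],[5,50,95]),st[i])
t=Q[:,2]>28  # level top part at z=31
v=cv2.fitLine(Q[:,:2].astype(np.float32),cv2.DIST_HUBER,0,.01,.01).ravel();print('line',v,np.degrees(np.arctan2(v[1],v[0])))
u=v[:2]*np.sign(v[0]);a=(Q[:,:2]-v[2:])@u;print('ends',np.percentile(a,[0,.5,99.5,100]))
for b in range(-80,80,20):
    k=(a>b)&(a<b+20);print(b,k.sum(),np.percentile(Q[k,2],90).round(1) if k.any() else '', ((Q[k,:2]-v[2:])@[-u[1],u[0]]).mean().round(2) if k.any() else '')
E
python3 dr.py
```

```text
time: 20.25
ee_pos: [441.9, 288.6, 234.3]
tcp_rot: [0.0, 0.999, -0.04, 0.0]
force: [0.8, -0.9, 0.4]
finger_gap: 42.9
finger_force: 0.0
[442.3279464  288.33789025 234.96642598] -4.69086765321693 [-0.57779626 -0.47816118 -0.06637277]
136 ((430.5926818847656, 304.01904296875), (7.731359004974365, 24.65253448486328), 86.77745819091797) [25.36386446 31.40734526 32.51974706] [237 170   8  21 136]
line [ 9.9948835e-01 -3.1983953e-02  4.3063092e+02  3.0373953e+02] -1.8328581
ends [-12.43149829 -12.19279827  11.58078802  12.32709175]
-80 0  
-60 0  
-40 0  
-20 69 32.1 0.03
0 67 32.4 -0.02
20 0  
40 0  
60 0
```

View pics/w4.png

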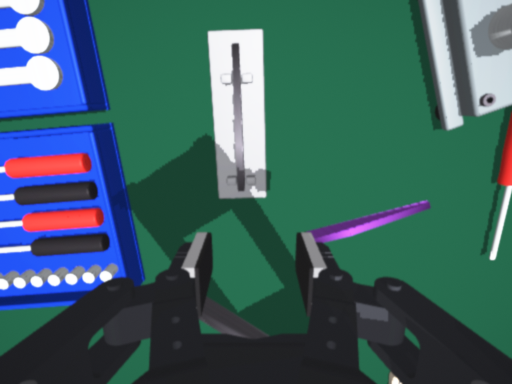

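The wrist view shows the drift from nose (236,45) to butt (241,190), standing in the cradle. The dark mask was too strict, so I'll widen it.

```bash
sed -i 's/^p,d,ci=snap.*/f=np.load("w4.npz");p,d=f["p"],f["d"];ci=manip.camera_info("wrist");ci["T"]=f["T"];s=manip.get_state();P=cloud(d,ci);e=s["ee_pos"][:2]/; s/^np.savez.*//; s/p.max(2)<90/p.max(2)<150/' dr.py; python3 dr.py; python3 -c "
import numpy as np;f=np.load('w4.npz');p=f['p'];[print(r,p[r,228:250].max(1)) for r in(60,110,150,180)]"
```

```text
[442.3279464  288.33789025 234.96642598] -4.69086765321693 [-0.57779626 -0.47816118 -0.06637277]
433 ((542.7999877929688, 298.416748046875), (7.665900707244873, 67.60807037353516), 86.8515625) [13.9813944 19.0512496 23.9918056] [232  43   9  67 433]
line [ 9.9879134e-01 -4.9151156e-02  5.4424438e+02  2.9843033e+02] -2.8172886
ends [-35.26294846 -33.95133225  31.93260659  32.36283581]
-80 0  
-60 0  
-40 82 24.6 0.02
-20 139 22.4 -0.07
0 126 19.0 -0.02
20 86 15.8 0.12
40 0  
60 0  
60 [248 248 248 241 174  96  80  80  81  82  85 151 236 248 249 249 249 249
 249 249 249 250]
110 [247 247 247 247 242 204 164 154 153 153 156 157 151 169 235 247 248 248
 248 248 248 248]
150 [245 245 245 245 244 237 200 178 184 187 188 191 193 201 209 196 234 244
 245 245 245 245]
180 [155 159 159 159 158 158 154 137 105  78  68  67  68  67  67  65  82 127
 141 154 159 159]
```

```bash
python3 -m handwheel '50 16 -15.5 45 -0.03;50 16 -15.5 90 -0.03;50 16 -15.5 135 -0.03;50 16 -15.5 170 -0.03;50 16 -15.5 190 -0.03;50 16 -15.5 200 -0.03;50 16 -15.5 200 -0.03;50 16 -15.5 200 -0.03;50 16 -15.5 200 -0.03'
python3 - <<'E'
from h import *
s=manip.get_state();e=s['ee_pos'];print(e,np.degrees(yaw(s)),totool(s,459.45-e[0],302.6-e[1]),s['force'])
E
```

```text
time: 21.2
ee_pos: [460.2, 303.7, 36.1]
tcp_rot: [-0.001, 1.0, -0.026, 0.002]
force: [-0.1, -0.4, 0.9]
finger_gap: 42.9
finger_force: 0.0
[460.21648832 303.68103141  36.11427646] -2.957468150791366 (np.float64(-0.7096920157035671), np.float64(1.1191382827186966)) [-0.08029597 -0.38903813  0.94251487]
```

```bash
python3 -m handwheel '50 -1 1 8 0;50 -1 1 17 0;50 -1 1 17 0;0 -1 1 17 0;0 -1 1 17 0;0 -1 1 17 0;0 -1 1 17 0;0 -1 1 17 0' 80
python3 - <<'E'
from h import *
s=manip.get_state();e=s['ee_pos'];print(e,np.degrees(yaw(s)),s['force'],s['torque'],s['finger_gap'])
E
```

```text
time: 22.0
ee_pos: [457.6, 302.3, 17.1]
tcp_rot: [-0.0, 1.0, -0.026, 0.0]
force: [-0.5, -0.7, 1.2]
finger_gap: 6.6
finger_force: 78.5
[457.64960967 302.3049386   17.11852609] -2.932114569396794 [-0.45619191 -0.70877653  1.24821776] [ 0.07575111 -0.00468952  0.02127828] 6.5661947356205355
```

```bash
python3 -m handwheel '0 0 0 -15 0;0 0 0 -40 0;0 0 0 -80 0;0 -30 40 -100 -0.08;0 -60 80 -100 -0.16;0 -60 128 -100 -0.24;0 -60 176 -100 -0.318;0 -60 224 -100 -0.318;0 -60 272 -100 -0.318;0 -60 316 -100 -0.318'
python3 -m handwheel '0 0 0 0 0;0 0 0 0 0;0 0 0 0 0;0 0 0 0 0'
python3 - <<'E'
from h import *
s=manip.get_state();e=s['ee_pos'];print(e,np.degrees(yaw(s)),totool(s,401-e[0],-11.3-e[1]),s['force'],s['finger_gap'])
p,d,ci=snap('wrist');np.savez('w5.npz',p=p,d=d,T=ci['T']);cv2.imwrite('pics/w5.png',p);P=cloud(d,ci)
tx,ty=totool(s,P[...,0]-e[0],P[...,1]-e[1])
dr=(P[...,2]>e[2]-12)&(P[...,2]<e[2]+22)&(abs(ty)<9)&(tx>20)&(tx<135)
for a,b in((35,45),(45,60),(60,75),(75,90),(90,105),(105,125)):
    m=dr&(tx>a)&(tx<b);print(a,m.sum(),(np.percentile(ty[m],[2,50,98]),np.percentile(P[...,2][m],[10,50,90])) if m.any() else '')
print('nose tx',tx[dr].max())
n,r,c=rect(P,40,50,(564.7,33.7),110);print('block',n,r)
n,r,c=rect(P,192,206,(564.7,33.7),30);print('handle',n,r,c)
E
```

```text
time: 23.0
ee_pos: [380.6, -12.3, 117.3]
tcp_rot: [0.0, 0.991, 0.133, 0.0]
force: [1.0, -0.1, -2.5]
finger_gap: 6.5
finger_force: 78.9
time: 23.4
ee_pos: [381.3, -9.2, 116.8]
tcp_rot: [-0.0, 0.991, 0.134, -0.0]
force: [-0.1, -0.0, -1.8]
finger_gap: 6.7
finger_force: 79.0
[381.26223458  -9.20638533 116.76662857] 15.407904926666289 (np.float64(18.47211494443961), np.float64(7.262477244866948)) [-0.12430806 -0.02254485 -1.78551058] 6.673695052817516
35 487 (array([-3.14996934,  0.61813233,  4.78968443]), array([125.5413195 , 126.78675303, 127.69196777]))
45 746 (array([-3.10127115,  1.03122529,  4.75342106]), array([123.28896441, 124.50835086, 125.77979411]))
60 757 (array([-3.03776273,  0.62959769,  4.69466572]), array([120.75975428, 121.90570226, 123.2666435 ]))
75 785 (array([-2.98602985,  1.03003103,  4.63317302]), array([118.20526808, 119.41489975, 120.66179128]))
90 808 (array([-2.92152934,  1.02907682,  4.58016519]), array([115.55437416, 116.88306329, 118.09447228]))
105 314 (array([-2.87118342,  0.63978365,  4.55429915]), array([114.24443681, 115.09296578, 116.13055527]))
nose tx 111.10686167426653
block 3545 ((500.7218322753906, 16.287944793701172), (18.595458984375, 84.05689239501953), 15.191472053527832)
handle 0 ((0.0, 0.0), (0.0, 0.0), 0.0) [nan nan nan]h.py:19: RuntimeWarning: Mean of empty slice.
  return m.sum(),cv2.minAreaRect(P[m][:,:2].astype(np.float32)),P[m].mean(0)
  ret = um.true_divide(
```

View pics/w5.png

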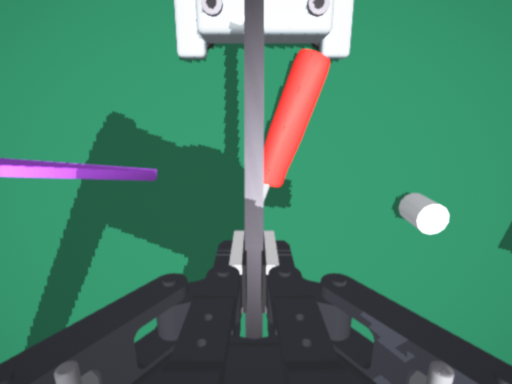

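The drift is held straight at columns 245–262 and the red handle lies clear below it. The gripped centre when the gauge seated gives the socket axis at about (564.95, 34.4).

```bash
cat > st.py <<'E'
from h import *
s=manip.get_state();e=s['ee_pos'];print(e.round(2),np.degrees(yaw(s)).round(2),'axis',np.round(totool(s,564.95-e[0],34.4-e[1]),2),'F',np.round(totool(s,*s['force'][:2]),1),s['force'].round(1),s['torque'].round(2),s['finger_gap'].round(1))
E
python3 -m handwheel '0 0 7 0 0;0 10 7 20 0;0 19 7 40 0;0 19 7 50 0;0 19 7 55 0;0 19 7 55 0;0 19 7 55 0'; python3 st.py
```

```text
time: 24.15
ee_pos: [401.7, -12.2, 62.4]
tcp_rot: [0.0, 0.991, 0.133, 0.0]
force: [-0.2, 0.2, -1.6]
finger_gap: 6.3
finger_force: 79.0Traceback (most recent call last):
  File "st.py", line 2, in <module>
    s=manip.get_state();e=s['ee_pos'];print(e.round(2),np.degrees(yaw(s)).round(2),'axis',np.round(totool(s,564.95-e[0],34.4-e[1]),2),'F',np.round(totool(s,*s['force'][:2]),1),s['force'].round(1),s['torque'].round(2),s['finger_gap'].round(1))
                                                                                                                                                                                                                         ^^^^^^^^^^^^^^^^^^^^^
AttributeError: 'float' object has no attribute 'round'
```

```bash
sed -i "s/s\['finger_gap'\].round(1)/s['finger_gap']/" st.py
python3 -m handwheel '0 0 -1.8 2 0;0 0 -1.8 4 0;0 8 -1.8 4 0;0 16 -1.8 4 0;0 20 -1.8 4 0;0 20 -1.8 4 0;0 20 -1.8 4 0'; python3 st.py
python3 - <<'E'
from h import *
p,d,ci=snap('scene');v=world; T=np.array(ci['T'])
c=T[:3,:3].T@(np.array([550,30,80])-T[:3,3]);u=int(ci['fx']*c[0]/c[2]+ci['cx']);w=int(ci['fy']*c[1]/c[2]+ci['cy'])
cv2.imwrite('pics/s2.png',cv2.resize(p[w-45:w+45,u-60:u+60],None,fx=6,fy=6,interpolation=2))
E
```

```text
time: 24.85
ee_pos: [420.3, -5.0, 57.7]
tcp_rot: [-0.0, 0.991, 0.133, -0.0]
force: [0.0, -0.0, -1.7]
finger_gap: 6.3
finger_force: 79.0
[420.26  -5.05  57.65] 15.3 axis [1.4998e+02 1.4000e-01] F [0.  0.1] [ 0.  -0.  -1.7] [ 0.02  0.03 -0.03] 6.2622768417555035
```

View pics/s2.png

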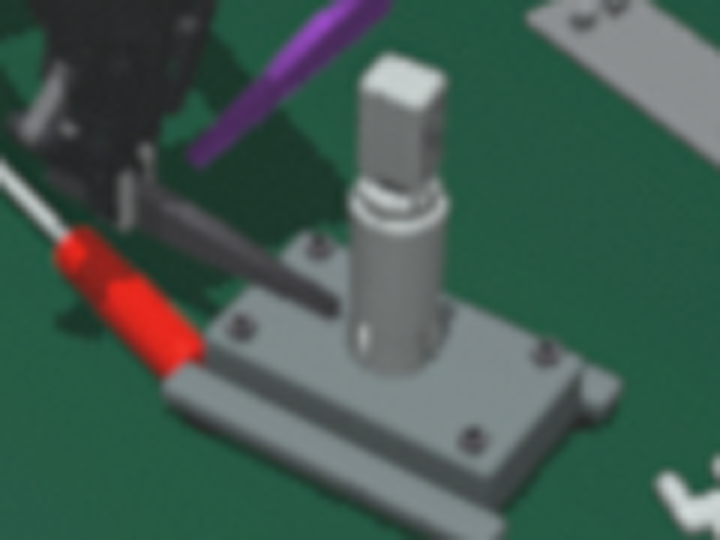

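The scene crop shows the gauge seated, shoulder on the sleeve, and the drift nose at (335,305) just short of the sleeve and in line with it. I'll insert it now.

```bash
python3 -m handwheel '0 4 0 0 0;0 8 0 0 0;0 12 0 0 0;0 16 0 0 0;0 20 0 0 0;0 20 0 0 0;0 20 0 0 0'; python3 st.py
```

```text
time: 25.6
ee_pos: [439.6, 0.2, 57.7]
tcp_rot: [-0.0, 0.991, 0.133, -0.0]
force: [-0.9, -0.9, -1.7]
finger_gap: 6.4
finger_force: 79.0
[4.3955e+02 2.2000e-01 5.7700e+01] 15.3 axis [1.2997e+02 1.1000e-01] F [-1.1  0.7] [-0.9 -0.9 -1.7] [ 0.03  0.02 -0.02] 6.442177383097079
```

```bash
python3 -m handwheel '0 2 0 0 0;0 4 0 0 0;0 6 0 0 0;0 8 0 0 0;0 10 0 0 0;0 12 0 0 0;0 13.5 0 0 0;0 15 0 0 0;0 16 0 0 0;0 17 0 0 0'; python3 st.py
```

```text
time: 26.6
ee_pos: [455.6, 4.6, 57.5]
tcp_rot: [-0.0, 0.991, 0.133, -0.0]
force: [-1.8, -1.8, -3.2]
finger_gap: 6.7
finger_force: 78.7
[455.62   4.65  57.49] 15.29 axis [113.31   0.13] F [-2.2  1.3] [-1.8 -1.8 -3.2] [-0.12  0.44 -0.01] 6.693447280974072
```

```bash
python3 -m handwheel '0 1.5 0 0 0;0 3 0 0 0;0 4.5 0 0 0;0 6 0 0 0;0 7.5 0 0 0;0 9 0 0 0;0 10.5 0 0 0;0 12 0 0 0'; python3 st.py
```

```text
time: 27.4
ee_pos: [464.0, 7.3, 56.3]
tcp_rot: [-0.0, 0.991, 0.133, -0.004]
force: [-17.3, -4.8, 3.2]
finger_gap: 6.6
finger_force: 79.6
[464.     7.34  56.31] 15.29 axis [104.52   0.52] F [-18.    0.1] [-17.3  -4.8   3.2] [-0.64  2.3   0.06] 6.57470298448468
```

```bash
python3 -m handwheel '0 1.5 0 0 0;0 3 0 0 0;0 4.5 0 0 0;0 6 0 0 0;0 7.5 0 0 0;0 9 0 0 0;0 10.5 0 0 0;0 12 0 0 0'; python3 st.py
```

```text
time: 28.2
ee_pos: [479.2, 11.0, 57.7]
tcp_rot: [-0.0, 0.991, 0.133, -0.0]
force: [-2.0, -0.4, -4.5]
finger_gap: 6.6
finger_force: 78.5
[479.21  11.03  57.66] 15.29 axis [8.887e+01 6.000e-02] F [-2.  -0.2] [-2.  -0.4 -4.5] [-0.13  0.56  0.05] 6.582389475096183
```

```bash
python3 -m handwheel '0 1.5 0 0 0;0 3 0 0 0;0 5 0 0 0;0 7 0 0 0;0 9 0 0 0;0 11 0 0 0;0 13 0 0 0;0 15 0 0 0;0 17 0 0 0;0 18 0 0 0'; python3 -m handwheel '0 0 0 0 0;0 0 0 0 0;0 0 0 0 0'; python3 st.py
```

```text
time: 29.2
ee_pos: [496.7, 15.7, 57.8]
tcp_rot: [0.0, 0.991, 0.133, 0.0]
force: [-0.7, -0.2, -6.2]
finger_gap: 6.3
finger_force: 78.4
time: 29.5
ee_pos: [496.6, 15.7, 57.9]
tcp_rot: [0.0, 0.991, 0.133, 0.0]
force: [-1.1, 0.0, -5.2]
finger_gap: 6.5
finger_force: 78.5
[496.57  15.7   57.88] 15.29 axis [ 7.089e+01 -2.000e-02] F [-1.  -0.3] [-1.1  0.  -5.2] [-0.16  0.4  -0.01] 6.487421365866654
```

```bash
python3 -m handwheel '0 0 0 0.4 0;0 0 0 0.8 0;0 0 0 0.8 0;0 0 0 0.8 0'; python3 st.py
```

```text
time: 29.9
ee_pos: [496.7, 15.7, 57.2]
tcp_rot: [0.0, 0.991, 0.133, 0.0]
force: [-0.6, -0.7, -4.9]
finger_gap: 6.5
finger_force: 78.7
[496.74  15.68  57.21] 15.28 axis [70.73 -0.08] F [-0.7  0.5] [-0.6 -0.7 -4.9] [-0.07  0.19  0.02] 6.463237499352023
```

```bash
python3 -m handwheel '0 0 0 0.4 0;0 0 0 0.7 0;0 0 0 0.7 0'; python3 st.py
```

```text
time: 30.2
ee_pos: [496.8, 15.7, 56.7]
tcp_rot: [0.0, 0.991, 0.133, 0.0]
force: [-1.3, -0.8, -0.7]
finger_gap: 6.6
finger_force: 78.9
[496.84  15.7   56.66] 15.29 axis [70.63 -0.08] F [-1.4  0.4] [-1.3 -0.8 -0.7] [-0.02  0.18 -0.01] 6.575334702554098
```

Now resting on the floor. I'll release and withdraw.

```bash
python3 -m handwheel '30 0 0 0 0;30 0 0 0 0;30 0 0 0 0;30 0 0 -10 0;40 0 0 -30 0;40 -5 0 -60 0;40 -40 0 -100 0;40 -80 0 -150 0;40 -80 0 -190 0;40 -80 0 -215 0'
python3 -m handwheel '40 0 0 0 0;40 0 0 0 0;40 0 0 0 0'
python3 - <<'E'
from h import *
p,d,ci=snap('wrist');s=manip.get_state();P=cloud(d,ci);cv2.imwrite('pics/w6.png',p);print(s['ee_pos'],s['force'])
n,r,c=rect(P,196,216,(564.8,33.7),30);print('handle',n,r,c)
n,r,c=rect(P,40,50,(564.8,33.7),110);print('block',n,r,c[2])
E
```

```text
time: 31.2
ee_pos: [419.0, -5.8, 276.1]
tcp_rot: [0.001, 0.991, 0.133, 0.003]
force: [1.8, 0.1, 0.2]
finger_gap: 33.8
finger_force: 0.0
time: 31.5
ee_pos: [418.8, -5.3, 270.3]
tcp_rot: [-0.0, 0.991, 0.133, -0.001]
force: [0.5, 0.1, -0.4]
finger_gap: 34.3
finger_force: 0.0
[418.68254123  -5.22862927 269.91638622] [ 0.2525924   0.4803409  -0.42400294]
handle 0 ((0.0, 0.0), (0.0, 0.0), 0.0) [nan nan nan]
block 5354 ((540.145751953125, 27.01203155517578), (98.8616943359375, 84.04049682617188), 15.288094520568848) 44.70755908840041h.py:19: RuntimeWarning: Mean of empty slice.
  return m.sum(),cv2.minAreaRect(P[m][:,:2].astype(np.float32)),P[m].mean(0)
  ret = um.true_divide(
```

View pics/w6.png

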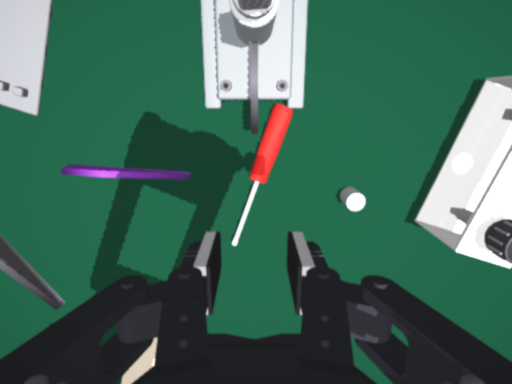

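The wrist view shows the drift lying straight in the slot at (255,85), released, with the gauge at the top edge. I'll shift up and forward to measure the lift.

```bash
python3 -m handwheel '40 30 0 -30 0;40 60 0 -50 0;40 60 0 -50 0;40 60 0 -50 0;40 60 0 -50 0'
python3 - <<'E'
from h import *
p,d,ci=snap('wrist');s=manip.get_state();P=cloud(d,ci);print(s['ee_pos'],s['force'])
n,r,c=rect(P,197,216,(564.8,33.7),30);print('handle',n,r,c)
Q=P[(P[...,2]>197)&(P[...,2]<216)&(np.hypot(P[...,0]-c[0],P[...,1]-c[1])<11)];A=np.c_[Q[:,:2]-Q[:,:2].mean(0),np.ones(len(Q))];print('plane',np.linalg.lstsq(A,Q[:,2],rcond=None)[0])
E
```

```text
time: 32.05
ee_pos: [476.2, 10.4, 319.5]
tcp_rot: [-0.0, 0.991, 0.133, -0.002]
force: [0.1, -0.3, 0.2]
finger_gap: 34.1
finger_force: 0.0
[476.17293303  10.34633287 319.78970321] [-0.35788192 -0.06869319 -0.88902107]
handle 1258 ((564.64453125, 33.836666107177734), (30.312278747558594, 23.930301666259766), 19.6566219329834) [564.5586641   33.8103881  205.33436528]
plane [ 9.87487971e-03 -8.49232757e-03  2.05839032e+02]
```

```bash
python3 -c "
from plant import manip
print(manip.sign_off())"
```

```text
the job is handed in; nothing more can be done
None
```

The gauge was twisted fully home and let go, with no push I read above about 17 N. The drift then lifted it about 7 mm and was left in the slot with the gauge upright on it, and the job was handed in at about 32 s; no verdict came back.

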